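Hang the hook board on the tandoor's two pins

TASK

Take the wooden hook board out of its rack: lift it up over the front steel rail and draw it forward, towards the robot, before carrying it away. Hang it with its two holes over the two brass pins of the green panel, hooks facing outwards, let go, and push it along the pins until it sits flush against the panel. Leave the katoris, the roti box and the colander where they are.

Things in the scene. Friction and masses are not known exactly. Their poses are not given: they have to be found in the camera images.
- board_center (a point): centre of the upright wooden hook board, 180 mm wide (its y), 110 mm high (z, up), 12 mm thick (x), about 250 g. Two round 16 mm holes go through it along x, 33 mm above the centre, 60 mm to either side. The front (-x) has four small hooks near mid-height, 30 and 75 mm either side, 23 mm proud. It stands loose in the rack, hooks to the robot; the middle of its top edge can be pinched from above
- hole_left (a point): centre of the board's hole at its +y end, on the back face (6 mm behind the board's centre plane)
- hole_right (a point): centre of the board's hole at its -y end, on the back face
- rack: fixed low dark wooden rack, 226 mm wide (y); origin on the worktop below the middle of its slot, -x its front. The board stands on its floor, 60 mm above the worktop, in a 16 mm slot along y between a steel retaining rail in front (axis 12 mm before the origin, top 92 mm above the worktop) and a wooden fence behind (top at 105 mm, the rack's highest point)
- panel: fixed upright green metal panel, 220 mm wide (y), 225 mm high; origin on the worktop below the middle of its front face, -x points out of that face to the robot. Two level brass pins, 10 mm thick with round ends, stand 65 mm out along -x, 200 mm above the worktop, 60 mm either side of the middle. No room for a finger between panel and board when the board is home
- pin_left (a point): outer tip of the brass pin at the panel's +y end, on the pin's axis
- pin_right (a point): outer tip of the brass pin at the panel's -y end, on the pin's axis
- katori_low: lower of two nested steel katoris (small bowls, 84 mm wide and 36 mm high, the pair 42 mm high); origin at the centre of its underside; leave alone
- katori_top: upper katori, nested in the lower one; origin at the centre of its underside; leave alone
- roti_box: round steel roti box with a red press-button latch, 176 mm wide and 98 mm high, standing far from the robot; origin at the centre of its underside; leave alone
- colander: orange plastic colander, 190 mm wide and 75 mm high; origin at the centre of its underside; leave alone
Things that resemble listed ones, but are neither listed nor needed, are in the scene too. There is more than one size of the part that bears board_center; the job needs the largest.

How it is judged:
On the way, in this order (a step that is already met when the one before it is completed fails the run):
1. the board is lifted over the rack's front rail and drawn forward of it (x of board_center in the frame of rack between -0.25 and -0.03 m and y of board_center in the frame of rack between -0.1 and 0.1 m and z of board_center in the frame of rack above 0.14 m), for 0.05 s.
2. both pins are in the two holes (x of each of hole_left, hole_right in the frame of panel above -0.057 m and y of hole_left in the frame of panel between 0.053 and 0.067 m and z of hole_left in the frame of panel between 0.191 and 0.209 m and y of hole_right in the frame of panel between -0.067 and -0.053 m and z of hole_right in the frame of panel between 0.191 and 0.209 m), for 0.2 s.
At the end, for the whole second after the job is handed in: the board hangs on both pins with its hooks outwards, each hole within 7 mm sideways and 8 mm in height of its pin, its back within 6 mm of the panel at both holes; released and at rest (x of each of hole_left, hole_right in the frame of panel above -0.006 m and y of hole_left in the frame of panel between 0.053 and 0.067 m and z of hole_left in the frame of panel between 0.192 and 0.208 m and y of hole_right in the frame of panel between -0.067 and -0.053 m and z of hole_right in the frame of panel between 0.192 and 0.208 m); the robot touches nothing.
It fails at once if the lower katori is moved more than 30 mm (distance of katori_low from where it was at the start of the episode above 0.03 m).
It fails at once if the upper katori is moved more than 30 mm (distance of katori_top from where it was at the start of the episode above 0.03 m).
It fails at once if the roti box is moved more than 30 mm (distance of roti_box from where it was at the start of the episode above 0.03 m).
It fails at once if the colander is moved more than 30 mm (distance of colander from where it was at the start of the episode above 0.03 m).
It also fails if it takes over 67 s, if anything falls off the work surface, if the arm or the gripper's body presses on something with over 40 N, if the wrist force passes 120 N, or if a joint passes its speed limit or range.

ROBOT

A 7-joint arm with a two-finger parallel gripper is mounted at the origin on the work surface. World frame = base frame: x ahead of the robot, y to its left, z up, the work surface at z = 0. Lengths are in m, angles in rad, forces in N, time in s.
With the tool pointing down it reaches from about 0.4 to 0.85 m from the base axis. Payload 4.4 kg.
Tool frame: the origin (TCP) lies midway between the tips of the shut fingers; the grasp point (between the pads) lies ctrl.grip_depth behind it (ctrl.grip_depth is the distance from the TCP to the grasp point, in m); z points along the fingers, y is the line along which they close (so a half turn about z gives the same grasp; the last joint's range is limited). The gripper opens to 94 mm and grips with 3 to 60 N. Pads are 16 mm wide; open, the fingers measure 119 mm over their backs; the gripper's body (75 mm by 177 mm) begins 78 mm behind the grasp point.
Start: joints at [-1.229, 0.628, 0.038, 1.517, -0.027, 0.996, -0.02], TCP at [0.258, 0.597, 0.205] pointing down, gripper open.
Joint ranges: [-3.06, 3.06], [-0.37, 2.12], [-1.25, 1.32], [0.18, 2.47], [-1.1, 4.24], [0.23, 1.98], [-2.94, 2.94]. Speed limits (rad/s): [2.57, 2.57, 3.14, 3.14, 3.14, 3.14, 3.14].

INTERFACE

Orientations are given as a unit quaternion [w, x, y, z].
In Python, from plant import sense, eyes, ctrl gives the robot as it stands.
- The arm moves only by the tool drive_tool, never from a script. Its argument "motion" is a list of rows, each an object of numbers: "tx", "ty", "tz": the shift along the tool's x, y, z as a fraction of full scale; "ax", "ay", "az": the turn, a rotation vector about the tool's x, y, z as a fraction of full scale; "gripper": the opening in per cent of the stroke, from 0 (shut) to 100 (fully open). A call has 1 to 8 rows; each row shifts and turns the commanded pose from where the row before left it, along the tool's axes as they then stand; what a row does not reach is not made up. Full scale, the value 1, is 0.04 m for a shift and 360 degrees for a turn. A row lasts 1/10 s, in which the tool goes at most 50 mm and 8.59 degrees, less where a joint would pass 70% of its speed; a pose out of reach is approached as far as the arm can. A call with a number of a shift or a turn outside -1 to 1 is refused whole. A call with a gripper value outside its range is refused whole. The fingers move at their own pace and stop on an object; "squeeze" is the grip in N (left out, the last holds). Time passes only in rows, so rows that do not move let the fingers close. It gives the time, the measured TCP pose, the force, the opening and the grip force at its end, in the units of the state.
- sense(): the state, without advancing time (a new reading comes with each control period).
- eyes.get_image(name): name is "scene" or "top" or "wrist"; returns the picture (400x640x3 uint8, red, green, blue); there is no depth.
- eyes.camera_params(name): a dict with "fov_y" (degrees; the focal length in pixels is half the picture's height over the tangent of half this angle, whatever the lens; pixels are square), "cx", "cy" (the principal point, pixels), "k1" (the pictures are not rectified: a ray, as slopes to the right and down, at radius r is drawn at 1 + k1 r^2 times it, then the intrinsics apply), "camera_from_world" (4x4, takes a point from world to camera coordinates); the wrist camera has in their place "T_tool_cam" (4x4, takes a point from camera to tool coordinates, whose origin is the TCP and whose axes are the flange's). Camera axes: x right, y up, looking along -z (the intrinsics and any distortion apply to the point x, -y, -z); pixel columns grow to the right and rows downward; lengths in m; the calibration is good to about 2 mm. A picture is of the moment at which its call begins: read the wrist's pose just before it. camera_params takes no time and is no camera call.
- ctrl.job_done(): hands the job in; it is judged then, once.
The state is a dict: "clock": time; "qpos": joint angles; "dq": joint speeds; "joint_efforts": joint torques, N m; "eef_pos": TCP position; "tool_rot": TCP orientation; "contact_force": force on the tool from outside, world axes, zero at the start; "moment": the same for the moment, N m; "opening": finger opening in m; "grasp_force": force on a finger pad.
Only numpy, scipy, OpenCV 4.12 (cv2) and the standard library are available. Lean on these libraries where they do the work, as an engineer would, in place of code of your own. Each camera call takes 0.05 s, during which the arm holds its last target. There are 200 camera calls.

## Working session

There is one attempt and no reset: what is moved stays moved. The work goes in short steps, Python scripts to look and compute and a tool call to move; the robot and the scene stay as the last step left them, time stands still between calls to the robot, and variables do not carry over. Pictures are saved under pics/ and viewed, at most 10 in all, crops included, and the job is handed in when it is done.

Besides the shell and the picture viewer there is one more tool, called after ">>>" in YAML: its name, and indented under it one key for each argument. drive_tool: Moves the arm, as the interface text tells. Shift numbers are shares of 0.04 m and turn numbers shares of 360 degrees, none past 1 either way. Its arguments: {"type":"object","properties":{"motion":{"type":"array"},"squeeze":{"type":"number"}},"required":["motion"]}

```bash
ls; mkdir -p pics
python3 - <<'E'
from plant import sense, eyes, ctrl
import cv2, json, numpy as np
print(sense()); print(ctrl.grip_depth)
for n in ("scene","top"):
    im=eyes.get_image(n); cv2.imwrite(f"pics/{n}0.png",im[:,:,::-1]); p=eyes.camera_params(n); print(n,p)
print(eyes.camera_params("wrist"))
E
```

```text
pics
{'clock': 0.0, 'qpos': array([-1.22881358,  0.62933369,  0.03843828,  1.51834754, -0.02699301,
        0.99626424, -0.02000019]), 'dq': array([-0.00089535, -0.00189723,  0.00029659,  0.00024523,  0.00076323,
       -0.00131478, -0.0003181 ]), 'joint_efforts': array([ 8.74057769e-04, -5.49727821e+01,  1.14358529e+00, -1.86632019e+01,
       -5.22127538e-02,  2.35701981e-02,  1.75898126e-04]), 'eef_pos': array([0.25748982, 0.59611814, 0.20456865]), 'tool_rot': array([-1.72701092e-04,  2.02478084e-01,  9.79286365e-01, -9.01056364e-04]), 'contact_force': array([-0.4154546 , -0.42844818,  0.19298557]), 'moment': array([-0.03347683, -0.01036068,  0.05027646]), 'grasp_force': 0.0, 'opening': 0.09412344365271111}
0.0188
scene {'fov_y': 50.52070605824887, 'cx': 321.6335436520055, 'cy': 197.07236598790877, 'k1': 0.011694050332829223, 'camera_from_world': array([[ 4.47776449e-01,  8.94144787e-01, -1.16281081e-03,
        -3.68252423e-01],
       [-5.46475454e-01,  2.74696885e-01,  7.91142338e-01,
         1.74367898e-01],
       [ 7.07715218e-01, -3.53619460e-01,  6.11630974e-01,
        -
[... 246 characters left out ...]
0.0182941 , -0.99982996, -0.00232048,  0.10580751],
       [ 0.99295402,  0.01789642,  0.11714109, -0.58754038],
       [-0.11707964, -0.00444712,  0.99311257, -1.39538391],
       [ 0.        ,  0.        ,  0.        ,  1.        ]])}
{'fov_y': 67.4284708294888, 'cx': 322.2723957784708, 'cy': 202.53102951116927, 'k1': -0.023530177573738424, 'T_tool_cam': array([[ 1.77506145e-04,  9.71693873e-01,  2.36243487e-01,
         6.75478881e-02],
       [ 9.99999984e-01, -1.63408384e-04, -7.92538935e-05,
        -1.98801445e-04],
       [-3.84063564e-05,  2.36243497e-01, -9.71693886e-01,
        -1.79373558e-01],
       [ 0.00000000e+00,  0.00000000e+00,  0.00000000e+00,
         1.00000000e+00]])}
```

View pics/scene0.png

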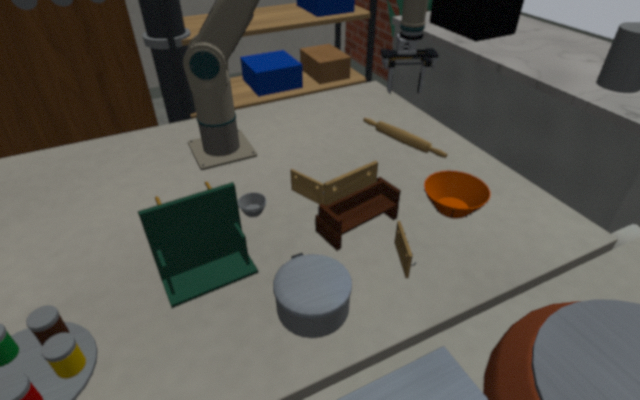

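View pics/top0.png

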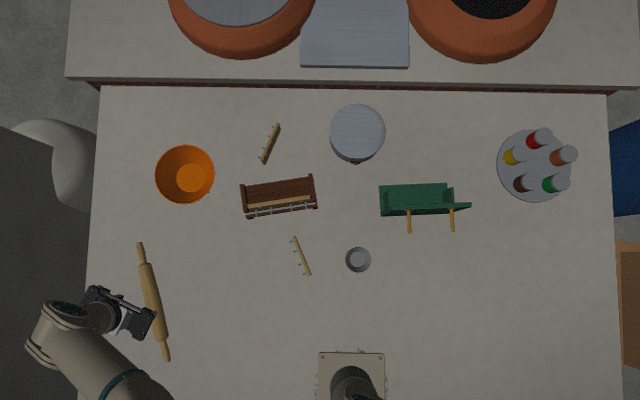

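The top view has three hook boards: the one in the rack at about (279,202), a loose one at (301,256) and another at (270,143). The rack board at (279,202) looks the longest. The panel's pins are at (409,220) and (452,220), pointing towards the robot. I'll measure all three lengths and check with one close crop.

```bash
cat > h.py <<'E'
import numpy as np, cv2
from scipy.spatial.transform import Rotation as R
from plant import sense, eyes, ctrl
def K(p):
    f=200/np.tan(np.radians(p["fov_y"]/2)); return np.array([[f,0,p["cx"]],[0,f,p["cy"]],[0,0,1.]]), np.array([p["k1"],0,0,0,0.])
def rot(s): q=s["tool_rot"]; return R.from_quat([q[1],q[2],q[3],q[0]]).as_matrix()
def cam(name,s=None):
    """intrinsics, distortion, world_from_cam (cv axes)"""
    p=eyes.camera_params(name); k,d=K(p)
    if name=="wrist":
        s=s or sense(); T=np.eye(4); T[:3,:3]=rot(s); T[:3,3]=s["eef_pos"]; W=T@p["T_tool_cam"]
    else: W=np.linalg.inv(p["camera_from_world"])
    return k,d,W@np.diag([1,-1,-1,1.])
def rays(c,px):
    k,d,W=c; n=cv2.undistortPoints(np.array(px,float).reshape(-1,1,2),k,d)[:,0]
    return W[:3,3], np.c_[n,np.ones(len(n))]@W[:3,:3].T
def onz(c,px,z):
    o,v=rays(c,px); return o+v*((z-o[2])/v[:,2])[:,None]
def proj(c,P):
    k,d,W=c; M=np.linalg.inv(W); return cv2.projectPoints(np.array(P,float).reshape(-1,1,3),cv2.Rodrigues(M[:3,:3])[0],M[:3,3],k,d)[0][:,0]
def meet(c1,p1,c2,p2):
    """nearest points of two rays: midpoint, gap"""
    o1,v1=rays(c1,[p1]); o2,v2=rays(c2,[p2]); A=np.c_[v1[0],-v2[0]]; t=np.linalg.lstsq(A,o2-o1,rcond=None)[0]
    a,b=o1+t[0]*v1[0],o2+t[1]*v2[0]; return (a+b)/2,np.linalg.norm(a-b)
E
python3 - <<'E'
from h import *
im=cv2.imread("pics/top0.png")
cv2.imwrite("pics/crop1.png",cv2.resize(im[110:285,230:480],None,fx=3,fy=3,interpolation=cv2.INTER_CUBIC))
c=cam("top")
print("rack brd",onz(c,[[248,208],[312,198]],.17)); print("b2",onz(c,[[294,237],[309,274]],.1)); print("b3",onz(c,[[276,124],[262,161]],.1))
print("pins",onz(c,[[409,232],[452,230]],.2)); print("panel top",onz(c,[[380,214],[470,208]],.225)); print("katori",onz(c,[[358,259]],.04),"roti",onz(c,[[358,132]],.098))
E
```

```text
rack brd [[0.53319302 0.31212893 0.17      ]
 [0.56526642 0.12973002 0.17      ]]
b2 [[0.45492356 0.18233507 0.1       ]
 [0.34648443 0.13526091 0.1       ]]
b3 [[0.80083021 0.24624771 0.1       ]
 [0.68417149 0.28560097 0.1       ]]
pins [[ 0.47177209 -0.14158431  0.2       ]
 [ 0.47941939 -0.26110829  0.2       ]]
panel top [[ 0.51834694 -0.05761169  0.225     ]
 [ 0.53920879 -0.30406627  0.225     ]]
katori [[ 0.39208938 -0.01483969  0.04      ]] roti [[ 0.78055853 -0.00676765  0.098     ]]
```

View pics/crop1.png

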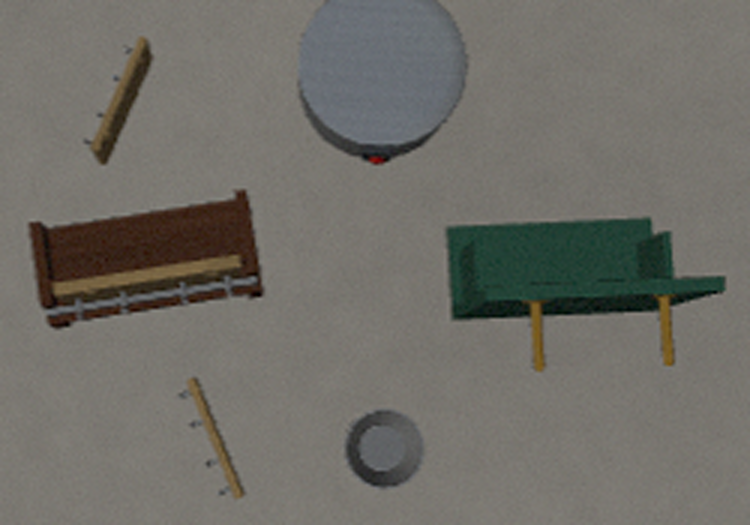

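The rack board measures about 185 mm against roughly 120 mm for the other two, so it is the largest. Its ends are at top px (248,208) and (312,198). The crop shows it behind the rail with its hooks facing the robot. The pin tips are near (409,232) and (452,230). Next I'll look from close by with the wrist camera.

```bash
cat > plan.py <<'E'
from h import *
import sys
def plan(target,yaw,n,s=None):
    """rows (tool units) to bring TCP to target, tool y at world angle yaw (deg), tool pointing down"""
    s=s or sense(); M=rot(s); p=np.array(s["eef_pos"])
    Y=np.radians(yaw); y=np.array([np.cos(Y),np.sin(Y),0]); z=np.array([0,0,-1.]); G=np.c_[np.cross(y,z),y,z]
    w=R.from_matrix(M.T@G).as_rotvec(); step=R.from_rotvec(w/n).as_matrix(); d=(np.array(target)-p)/n
    for i in range(n):
        print(i,np.round(M.T@d/.04,3)); M=M@step
    print("turn/row",np.round(w/n/2/np.pi,4),"deg",np.degrees(np.linalg.norm(w/n)).round(2))
if __name__=="__main__":
    a=[float(v) for v in sys.argv[1:]]; plan(a[:3],a[3],int(a[4]))
E
python3 plan.py .559 .162 .30 10 16
```

```text
0 [-0.701 -0.436 -0.148]
1 [-0.727 -0.392 -0.148]
2 [-0.75  -0.346 -0.148]
3 [-0.77  -0.299 -0.148]
4 [-0.787 -0.251 -0.148]
5 [-0.801 -0.202 -0.149]
6 [-0.812 -0.152 -0.149]
7 [-0.82  -0.102 -0.149]
8 [-0.824 -0.051 -0.149]
9 [-0.826 -0.    -0.149]
10 [-0.824  0.051 -0.149]
11 [-0.82   0.102 -0.149]
12 [-0.812  0.152 -0.149]
13 [-0.801  0.202 -0.149]
14 [-0.787  0.251 -0.149]
15 [-0.77   0.299 -0.149]
turn/row [-0.      0.      0.0098] deg 3.54
```

>>> drive_tool:
  motion:
    - {"tx":-0.7,"ty":-0.44,"tz":-0.3,"az":0.0098,"gripper":100}
    - {"tx":-0.73,"ty":-0.39,"tz":-0.3,"az":0.0098}
    - {"tx":-0.75,"ty":-0.35,"tz":-0.3,"az":0.0098}
    - {"tx":-0.77,"ty":-0.3,"tz":-0.3,"az":0.0098}
    - {"tx":-0.79,"ty":-0.25,"tz":-0.3,"az":0.0098}
    - {"tx":-0.8,"ty":-0.2,"tz":-0.3,"az":0.0098}
    - {"tx":-0.81,"ty":-0.15,"tz":-0.3,"az":0.0098}
    - {"tx":-0.82,"ty":-0.1,"tz":-0.3,"az":0.0098}

```text
schema error: expected keys tx, ty, tz, ax, ay, az, gripper
```

>>> drive_tool:
  motion:
    - {"tx":-0.82,"ty":-0.05,"az":0.0098}
    - {"tx":-0.83,"ty":0,"az":0.0098}
    - {"tx":-0.82,"ty":0.05,"az":0.0098}
    - {"tx":-0.82,"ty":0.1,"az":0.0098}
    - {"tx":-0.81,"ty":0.15,"az":0.0098}
    - {"tx":-0.8,"ty":0.2,"az":0.0098}
    - {"tx":-0.79,"ty":0.25,"az":0.0098}
    - {"tx":-0.77,"ty":0.3,"az":0.0098}

```text
schema error: expected keys tx, ty, tz, ax, ay, az, gripper
```

>>> drive_tool:
  motion:
    - {"tx":0}
    - {"tx":0}

```text
schema error: expected keys tx, ty, tz, ax, ay, az, gripper
```

Run:
```python
from h import *
s=sense(); im=eyes.get_image("wrist"); cv2.imwrite("pics/w1.png",im[:,:,::-1]); np.save("w1.npy",cam("wrist",s)[2])
print(s["eef_pos"],rot(s).round(3),s["clock"],np.abs(s["dq"]).max())
c=cam("wrist",s); print(proj(c,[[.533,.312,.17],[.565,.13,.17]]))
# next hop
from plan import plan
plan([.46,-.27,.30],4,16,s)
```

```text
[0.25754053 0.59620242 0.20468761] [[-0.918  0.397 -0.001]
 [ 0.397  0.918 -0.001]
 [-0.    -0.002 -1.   ]] 0.1 0.002154948694437793
[[181.77513403 545.88495892]
 [ 66.42437594 594.64292048]]
0 [-0.827 -1.117 -0.147]
1 [-0.901 -1.058 -0.147]
2 [-0.972 -0.994 -0.147]
3 [-1.037 -0.925 -0.148]
4 [-1.098 -0.852 -0.148]
5 [-1.154 -0.776 -0.148]
6 [-1.204 -0.695 -0.148]
7 [-1.248 -0.611 -0.148]
8 [-1.287 -0.524 -0.148]
9 [-1.32  -0.435 -0.148]
10 [-1.347 -0.344 -0.148]
11 [-1.367 -0.251 -0.149]
12 [-1.381 -0.157 -0.149]
13 [-1.389 -0.063 -0.149]
14 [-1.39   0.032 -0.149]
15 [-1.384  0.127 -0.149]
turn/row [-0.      0.      0.0109] deg 3.91
```

View pics/w1.png

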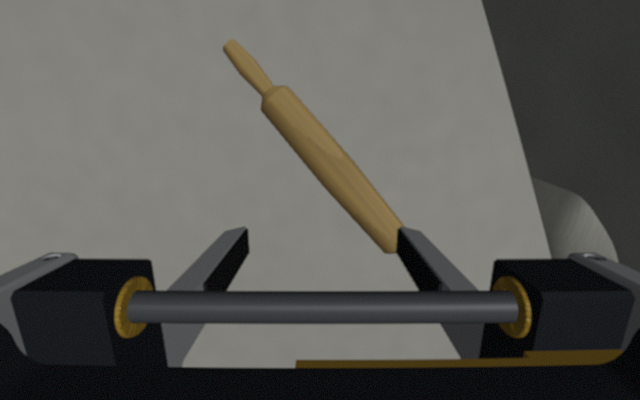

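That picture was taken at the start pose because the moves were refused: every key is needed in each row. It shows the rolling pin, and the clear view is above row 230, between the fingers. Repeating the moves with full rows.

>>> drive_tool:
  motion:
    - {"tx":-0.7,"ty":-0.44,"tz":-0.3,"ax":0,"ay":0,"az":0.0098,"gripper":100}
    - {"tx":-0.73,"ty":-0.39,"tz":-0.3,"ax":0,"ay":0,"az":0.0098,"gripper":100}
    - {"tx":-0.75,"ty":-0.35,"tz":-0.3,"ax":0,"ay":0,"az":0.0098,"gripper":100}
    - {"tx":-0.77,"ty":-0.3,"tz":-0.3,"ax":0,"ay":0,"az":0.0098,"gripper":100}
    - {"tx":-0.79,"ty":-0.25,"tz":-0.3,"ax":0,"ay":0,"az":0.0098,"gripper":100}
    - {"tx":-0.8,"ty":-0.2,"tz":-0.3,"ax":0,"ay":0,"az":0.0098,"gripper":100}
    - {"tx":-0.81,"ty":-0.15,"tz":-0.3,"ax":0,"ay":0,"az":0.0098,"gripper":100}
    - {"tx":-0.82,"ty":-0.1,"tz":-0.3,"ax":0,"ay":0,"az":0.0098,"gripper":100}

```text
clock: 0.95
eef_pos: [0.4093, 0.3783, 0.3018]
tool_rot: [-0.0, 0.436, 0.9, -0.0]
contact_force: [-0.5, 0.5, 0.5]
opening: 0.0936
grasp_force: 0.0
```

>>> drive_tool:
  motion:
    - {"tx":-0.82,"ty":-0.05,"tz":0,"ax":0,"ay":0,"az":0.0098,"gripper":100}
    - {"tx":-0.83,"ty":0,"tz":0,"ax":0,"ay":0,"az":0.0098,"gripper":100}
    - {"tx":-0.82,"ty":0.05,"tz":0,"ax":0,"ay":0,"az":0.0098,"gripper":100}
    - {"tx":-0.82,"ty":0.1,"tz":0,"ax":0,"ay":0,"az":0.0098,"gripper":100}
    - {"tx":-0.81,"ty":0.15,"tz":0,"ax":0,"ay":0,"az":0.0098,"gripper":100}
    - {"tx":-0.8,"ty":0.2,"tz":0,"ax":0,"ay":0,"az":0.0098,"gripper":100}
    - {"tx":-0.95,"ty":0.25,"tz":0,"ax":0,"ay":0,"az":0.0098,"gripper":100}
    - {"tx":-0.95,"ty":0.3,"tz":0,"ax":0,"ay":0,"az":0.0098,"gripper":100}

```text
clock: 1.75
eef_pos: [0.5637, 0.1489, 0.3012]
tool_rot: [-0.0, 0.642, 0.767, -0.0]
contact_force: [0.2, 0.7, 0.6]
opening: 0.0941
grasp_force: 0.0
```

>>> drive_tool:
  motion:
    - {"tx":0,"ty":0,"tz":0,"ax":0,"ay":0,"az":0,"gripper":100}
    - {"tx":0,"ty":0,"tz":0,"ax":0,"ay":0,"az":0,"gripper":100}

```text
clock: 1.95
eef_pos: [0.5633, 0.149, 0.3011]
tool_rot: [-0.0, 0.642, 0.766, -0.0]
contact_force: [-0.1, 1.0, 1.2]
opening: 0.0939
grasp_force: 0.0
```

Run:
```python
from h import *
s=sense(); im=eyes.get_image("wrist"); cv2.imwrite("pics/w2.png",im[:,:,::-1]); np.save("w2.npy",cam("wrist",s)[2])
print(s["eef_pos"],rot(s).round(3),s["clock"],np.abs(s["dq"]).max(),s["contact_force"])
c=cam("wrist",s); print(proj(c,[[.533,.312,.17],[.565,.13,.17]]))
from plan import plan
plan([.46,-.27,.30],4,16,s)
```

```text
[0.56334833 0.1489806  0.30108935] [[-0.175  0.985 -0.001]
 [ 0.985  0.175 -0.   ]
 [ 0.    -0.001 -1.   ]] 1.95 0.037164925038558894 [-0.14949772  1.01916908  1.23740621]
[[320.52115733  22.54569914]
 [320.39277475 212.63783768]]
0 [-0.616 -0.274  0.002]
1 [-0.618 -0.269  0.002]
2 [-0.62  -0.265  0.002]
3 [-0.622 -0.261  0.002]
4 [-0.623 -0.257  0.002]
5 [-0.625 -0.253  0.002]
6 [-0.627 -0.249  0.002]
7 [-0.628 -0.245  0.002]
8 [-0.63  -0.24   0.002]
9 [-0.632 -0.236  0.002]
10 [-0.633 -0.232  0.002]
11 [-0.635 -0.228  0.002]
12 [-0.636 -0.224  0.002]
13 [-0.638 -0.219  0.002]
14 [-0.639 -0.215  0.002]
15 [-0.64  -0.211  0.002]
turn/row [-0.     -0.      0.0011] deg 0.38
```

View pics/w2.png

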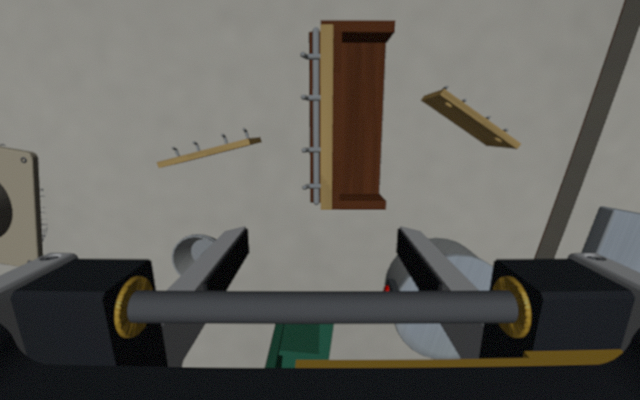

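The picture shows the rack board's top edge as a light strip, cols 320–333 and rows 24–208, with its four hooks to the left (robot side). I'll measure it with a mask, and also move to hover over the pins.

```bash
cat > strip.py <<'E'
from h import *
def strip(im,roi,z,c,lo,hi):
    x0,y0,x1,y1=roi; h=cv2.cvtColor(im,cv2.COLOR_BGR2HSV); m=cv2.inRange(h,np.array(lo),np.array(hi)); q=np.zeros_like(m); q[y0:y1,x0:x1]=m[y0:y1,x0:x1]
    ct=max(cv2.findContours(q,cv2.RETR_EXTERNAL,cv2.CHAIN_APPROX_NONE)[0],key=cv2.contourArea)
    b=cv2.boxPoints(cv2.minAreaRect(ct)); P=onz(c,b,z); return ct,b,P
E
python3 - <<'E'
from strip import *
im=cv2.imread("pics/w2.png"); k,d,_=cam("wrist"); c=(k,d,np.load("w2.npy"))
h=cv2.cvtColor(im,cv2.COLOR_BGR2HSV); print([h[100,x].tolist() for x in range(312,345,2)]); print([h[y,327].tolist() for y in (16,19,21,23,25,28,204,206,208,210,212)])
ct,b,P=strip(im,(300,10,345,220),.17,c,(10,60,120),(30,200,255))
print(b.round(1),P.round(4)); L=sorted([np.linalg.norm(P[i]-P[(i+1)%4]) for i in range(4)]);print(L,P.mean(0))
E
```

```text
[[13, 26, 68], [90, 3, 83], [105, 12, 88], [120, 3, 75], [18, 95, 105], [20, 111, 136], [20, 111, 136], [20, 111, 136], [20, 111, 135], [20, 108, 134], [18, 123, 106], [10, 160, 70], [11, 160, 70], [9, 162, 71], [10, 165, 71], [11, 175, 73], [10, 159, 69]]
[[26, 13, 138], [20, 18, 125], [13, 116, 77], [15, 150, 80], [20, 113, 126], [20, 115, 131], [20, 111, 126], [20, 113, 126], [21, 112, 125], [21, 26, 139], [30, 11, 142]]
[[320.  25.]
 [332.  25.]
 [332. 209.]
 [320. 209.]] [[0.5329 0.3098 0.17  ]
 [0.544  0.3118 0.17  ]
 [0.5765 0.1362 0.17  ]
 [0.5639 0.1339 0.17  ]]
[np.float64(0.011264848648085817), np.float64(0.012859616964151471), np.float64(0.1786435438693935), np.float64(0.178645187868482)] [0.55432124 0.22293413 0.17      ]
```

>>> drive_tool:
  motion:
    - {"tx":-0.66,"ty":-0.27,"tz":0,"ax":0,"ay":0,"az":0.0011,"gripper":100}
    - {"tx":-0.66,"ty":-0.27,"tz":0,"ax":0,"ay":0,"az":0.0011,"gripper":100}
    - {"tx":-0.66,"ty":-0.26,"tz":0,"ax":0,"ay":0,"az":0.0011,"gripper":100}
    - {"tx":-0.66,"ty":-0.26,"tz":0,"ax":0,"ay":0,"az":0.0011,"gripper":100}
    - {"tx":-0.66,"ty":-0.25,"tz":0,"ax":0,"ay":0,"az":0.0011,"gripper":100}
    - {"tx":-0.66,"ty":-0.25,"tz":0,"ax":0,"ay":0,"az":0.0011,"gripper":100}
    - {"tx":-0.66,"ty":-0.25,"tz":0,"ax":0,"ay":0,"az":0.0011,"gripper":100}
    - {"tx":-0.66,"ty":-0.24,"tz":0,"ax":0,"ay":0,"az":0.0011,"gripper":100}

```text
clock: 2.8
eef_pos: [0.5142, -0.0703, 0.3015]
tool_rot: [-0.0, 0.661, 0.75, 0.0]
contact_force: [-0.3, -0.2, -0.2]
opening: 0.094
grasp_force: 0.0
```

>>> drive_tool:
  motion:
    - {"tx":-0.66,"ty":-0.24,"tz":0,"ax":0,"ay":0,"az":0.0011,"gripper":100}
    - {"tx":-0.66,"ty":-0.24,"tz":0,"ax":0,"ay":0,"az":0.0011,"gripper":100}
    - {"tx":-0.66,"ty":-0.23,"tz":0,"ax":0,"ay":0,"az":0.0011,"gripper":100}
    - {"tx":-0.66,"ty":-0.23,"tz":0,"ax":0,"ay":0,"az":0.0011,"gripper":100}
    - {"tx":-0.66,"ty":-0.22,"tz":0,"ax":0,"ay":0,"az":0.0011,"gripper":100}
    - {"tx":-0.66,"ty":-0.22,"tz":0,"ax":0,"ay":0,"az":0.0011,"gripper":100}
    - {"tx":-0.66,"ty":-0.21,"tz":0,"ax":0,"ay":0,"az":0.0011,"gripper":100}
    - {"tx":-0.3,"ty":-0.1,"tz":0,"ax":0,"ay":0,"az":0.0011,"gripper":100}

```text
clock: 3.6
eef_pos: [0.4667, -0.2749, 0.3015]
tool_rot: [0.0, 0.683, 0.73, -0.0]
contact_force: [0.0, -0.2, 0.0]
opening: 0.0942
grasp_force: 0.0
```

>>> drive_tool:
  motion:
    - {"tx":0,"ty":0,"tz":0,"ax":0,"ay":0,"az":0,"gripper":100}
    - {"tx":0,"ty":0,"tz":0,"ax":0,"ay":0,"az":0,"gripper":100}

```text
clock: 3.8
eef_pos: [0.4678, -0.272, 0.3012]
tool_rot: [-0.001, 0.682, 0.731, 0.001]
contact_force: [1.0, -0.0, 0.8]
opening: 0.0936
grasp_force: 0.0
```

Run:
```python
from h import *
s=sense(); im=eyes.get_image("wrist"); cv2.imwrite("pics/w3.png",im[:,:,::-1]); np.save("w3.npy",cam("wrist",s)[2])
print(s["eef_pos"],rot(s).round(3),s["clock"])
```

```text
[ 0.46778165 -0.27200755  0.30123317] [[-0.069  0.998  0.   ]
 [ 0.998  0.069  0.002]
 [ 0.002  0.    -1.   ]] 3.8
```

View pics/w3.png

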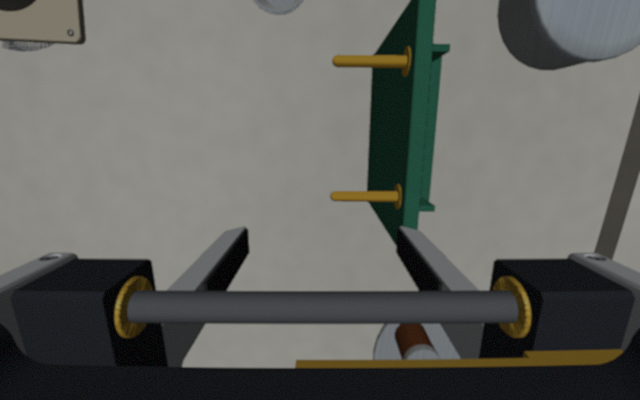

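The two brass pins are in clear view: tips at about (332,61) and (331,196), bases at (408,61) and (400,196). The gap between them and the panel edges give the panel pose.

Run:
```python
from h import *
im=cv2.imread("pics/w3.png"); k,d,_=cam("wrist"); c=(k,d,np.load("w3.npy"))
m=cv2.inRange(cv2.cvtColor(im,cv2.COLOR_BGR2HSV),np.array((12,150,60)),np.array((30,255,255)))
for r in ((320,40,395,85),(320,175,390,215)):
    x0,y0,x1,y1=r; ys,xs=np.nonzero(m[y0:y1,x0:x1]); xs=xs+x0; ys=ys+y0
    t=xs.min()-.5; f=np.polyfit(xs[xs>t+5],ys[xs>t+5],1); a=[t,np.polyval(f,t)]; b=[x1-1,np.polyval(f,x1-1)]
    P=onz(c,[a,b],.2); v=P[1]-P[0]; print(np.round(a,1),P[0].round(4),"yaw",np.degrees(np.arctan2(v[1],v[0])).round(2))
# cross-check in the top view
t0=cv2.imread("pics/top0.png"); mt=cv2.inRange(cv2.cvtColor(t0,cv2.COLOR_BGR2HSV),np.array((12,120,60)),np.array((30,255,255))); ct=cam("top")
for x0,x1 in ((400,420),(443,463)):
    ys,xs=np.nonzero(mt[205:245,x0:x1]); y=ys.max(); print(onz(ct,[[x0+xs[ys>y-8].mean(),y+205+.5]],.2).round(4))
```

```text
[333.5  60.7] [ 0.4692 -0.1452  0.2   ] yaw 4.7
[330.5 195.3] [ 0.4757 -0.2646  0.2   ] yaw 3.21
[[ 0.4676 -0.1416  0.2   ]]
[[ 0.4753 -0.2614  0.2   ]]
```

```bash
python3 plan.py .5543 .2229 .25 10.2 16
```

```text
0 [0.761 0.189 0.081]
1 [0.76  0.194 0.081]
2 [0.759 0.199 0.081]
3 [0.758 0.204 0.081]
4 [0.756 0.209 0.081]
5 [0.755 0.214 0.081]
6 [0.753 0.219 0.081]
7 [0.752 0.225 0.081]
8 [0.75  0.23  0.081]
9 [0.749 0.235 0.081]
10 [0.747 0.24  0.081]
11 [0.745 0.245 0.08 ]
12 [0.744 0.25  0.08 ]
13 [0.742 0.255 0.08 ]
14 [0.74 0.26 0.08]
15 [0.739 0.265 0.08 ]
turn/row [ 0.     -0.     -0.0011] deg 0.39
```

>>> drive_tool:
  motion:
    - {"tx":0.76,"ty":0.19,"tz":0,"ax":0,"ay":0,"az":-0.0011,"gripper":100}
    - {"tx":0.76,"ty":0.19,"tz":0,"ax":0,"ay":0,"az":-0.0011,"gripper":100}
    - {"tx":0.76,"ty":0.2,"tz":0,"ax":0,"ay":0,"az":-0.0011,"gripper":100}
    - {"tx":0.76,"ty":0.2,"tz":0,"ax":0,"ay":0,"az":-0.0011,"gripper":100}
    - {"tx":0.76,"ty":0.21,"tz":0,"ax":0,"ay":0,"az":-0.0011,"gripper":100}
    - {"tx":0.75,"ty":0.21,"tz":0,"ax":0,"ay":0,"az":-0.0011,"gripper":100}
    - {"tx":0.75,"ty":0.22,"tz":0,"ax":0,"ay":0,"az":-0.0011,"gripper":100}
    - {"tx":0.75,"ty":0.22,"tz":0,"ax":0,"ay":0,"az":-0.0011,"gripper":100}

```text
clock: 4.65
eef_pos: [0.5102, -0.0236, 0.3015]
tool_rot: [-0.0, 0.661, 0.75, 0.0]
contact_force: [-0.1, -0.1, 0.1]
opening: 0.0939
grasp_force: 0.0
```

>>> drive_tool:
  motion:
    - {"tx":0.75,"ty":0.23,"tz":0.16,"ax":0,"ay":0,"az":-0.0011,"gripper":100}
    - {"tx":0.75,"ty":0.23,"tz":0.16,"ax":0,"ay":0,"az":-0.0011,"gripper":100}
    - {"tx":0.75,"ty":0.24,"tz":0.16,"ax":0,"ay":0,"az":-0.0011,"gripper":100}
    - {"tx":0.75,"ty":0.24,"tz":0.16,"ax":0,"ay":0,"az":-0.0011,"gripper":100}
    - {"tx":0.74,"ty":0.25,"tz":0.16,"ax":0,"ay":0,"az":-0.0011,"gripper":100}
    - {"tx":0.74,"ty":0.26,"tz":0.16,"ax":0,"ay":0,"az":-0.0011,"gripper":100}
    - {"tx":0.74,"ty":0.26,"tz":0.16,"ax":0,"ay":0,"az":-0.0011,"gripper":100}
    - {"tx":0,"ty":0,"tz":0,"ax":0,"ay":0,"az":0,"gripper":100}

```text
clock: 5.45
eef_pos: [0.5463, 0.1973, 0.2551]
tool_rot: [-0.002, 0.64, 0.768, 0.0]
contact_force: [-0.1, -0.4, -0.2]
opening: 0.0941
grasp_force: 0.0
```

```bash
python3 plan.py .5543 .2229 .141 10.2 6; python3 -c "
from h import *
s=sense();print(s['eef_pos'],s['clock'])"
```

```text
0 [0.097 0.053 0.476]
1 [0.098 0.053 0.476]
2 [0.098 0.052 0.476]
3 [0.098 0.052 0.476]
4 [0.099 0.052 0.476]
5 [0.099 0.052 0.476]
turn/row [-0.0001 -0.0001  0.0001] deg 0.05
[0.5463446  0.19727836 0.25511426] 5.45
```

>>> drive_tool:
  motion:
    - {"tx":0.3,"ty":0.16,"tz":0.25,"ax":0,"ay":0,"az":0,"gripper":100}
    - {"tx":0.29,"ty":0.15,"tz":0.4,"ax":0,"ay":0,"az":0,"gripper":100}
    - {"tx":0,"ty":0,"tz":0.6,"ax":0,"ay":0,"az":0,"gripper":100}
    - {"tx":0,"ty":0,"tz":0.6,"ax":0,"ay":0,"az":0,"gripper":100}
    - {"tx":0,"ty":0,"tz":0.6,"ax":0,"ay":0,"az":0,"gripper":100}
    - {"tx":0,"ty":0,"tz":0.4,"ax":0,"ay":0,"az":0,"gripper":100}
    - {"tx":0,"ty":0,"tz":0,"ax":0,"ay":0,"az":0,"gripper":100}
    - {"tx":0,"ty":0,"tz":0,"ax":0,"ay":0,"az":0,"gripper":100}

```text
clock: 6.25
eef_pos: [0.5563, 0.2147, 0.1422]
tool_rot: [-0.0, 0.644, 0.765, -0.0]
contact_force: [-0.3, -0.7, 0.6]
opening: 0.0939
grasp_force: 0.0
```

```bash
python3 -c "
from h import *
s=sense();print(s['eef_pos'],s['clock'],s['contact_force']);from plan import plan;plan([.5543,.2229,.141],10.2,1,s)
im=eyes.get_image('wrist');cv2.imwrite('pics/w4.png',im[:,:,::-1]); c=cam('wrist',s)
from strip import *
ct,b,P=strip(im[:,:,::-1].copy(),(250,0,400,230),.17,c,(10,60,110),(30,200,255));print(b.round(1),P.round(4))
Q=(P-s['eef_pos'])@rot(s);print('in tool',Q.round(4))"
```

```text
[0.55634452 0.21470886 0.14218665] 6.25 [-0.31105291 -0.74318735  0.56377779]
0 [ 0.21  -0.016  0.03 ]
turn/row [-0.0001  0.     -0.0012] deg 0.44
[[307. 229.]
 [307.  62.]
 [332.  62.]
 [332. 229.]] [[0.546  0.2295 0.17  ]
 [0.533  0.3109 0.17  ]
 [0.5446 0.3128 0.17  ]
 [0.5591 0.2318 0.17  ]]
in tool [[ 0.0163 -0.0077 -0.0278]
 [ 0.0987 -0.0067 -0.0278]
 [ 0.0987  0.005  -0.0278]
 [ 0.0163  0.0056 -0.0278]]
```

The close view confirms the end of the board at tool x = 98.7 mm, so the grasp needs to move 8.5 mm. Centring and closing.

>>> drive_tool:
  motion:
    - {"tx":0.21,"ty":-0.02,"tz":0.03,"ax":0,"ay":0,"az":-0.0012,"gripper":100}
    - {"tx":0,"ty":0,"tz":0,"ax":0,"ay":0,"az":0,"gripper":100}
    - {"tx":0,"ty":0,"tz":0,"ax":0,"ay":0,"az":0,"gripper":60}
    - {"tx":0,"ty":0,"tz":0,"ax":0,"ay":0,"az":0,"gripper":30}
    - {"tx":0,"ty":0,"tz":0,"ax":0,"ay":0,"az":0,"gripper":0}
    - {"tx":0,"ty":0,"tz":0,"ax":0,"ay":0,"az":0,"gripper":0}
    - {"tx":0,"ty":0,"tz":0,"ax":0,"ay":0,"az":0,"gripper":0}
    - {"tx":0,"ty":0,"tz":0,"ax":0,"ay":0,"az":0,"gripper":0}
  squeeze: 30

```text
clock: 7.1
eef_pos: [0.5542, 0.2228, 0.1414]
tool_rot: [-0.0, 0.641, 0.767, -0.0]
contact_force: [0.4, 0.6, 1.1]
opening: 0.0494
grasp_force: 0.0
```

>>> drive_tool:
  motion:
    - {"tx":0,"ty":0,"tz":0,"ax":0,"ay":0,"az":0,"gripper":0}
    - {"tx":0,"ty":0,"tz":0,"ax":0,"ay":0,"az":0,"gripper":0}
    - {"tx":0,"ty":0,"tz":0,"ax":0,"ay":0,"az":0,"gripper":0}

```text
clock: 7.4
eef_pos: [0.5542, 0.2229, 0.1414]
tool_rot: [-0.0, 0.641, 0.767, -0.0]
contact_force: [-0.4, 0.1, -0.4]
opening: 0.0253
grasp_force: 0.0
```

>>> drive_tool:
  motion:
    - {"tx":0,"ty":0,"tz":0,"ax":0,"ay":0,"az":0,"gripper":0}
    - {"tx":0,"ty":0,"tz":0,"ax":0,"ay":0,"az":0,"gripper":0}
    - {"tx":0,"ty":0,"tz":0,"ax":0,"ay":0,"az":0,"gripper":0}
    - {"tx":0,"ty":0,"tz":0,"ax":0,"ay":0,"az":0,"gripper":0}
    - {"tx":0,"ty":0,"tz":0,"ax":0,"ay":0,"az":0,"gripper":0}

```text
clock: 7.9
eef_pos: [0.5542, 0.2229, 0.1415]
tool_rot: [-0.0, 0.641, 0.767, -0.0]
contact_force: [-0.1, -0.1, -0.4]
opening: 0.0119
grasp_force: 30.0
```

>>> drive_tool:
  motion:
    - {"tx":0,"ty":0,"tz":-0.1,"ax":0,"ay":0,"az":0,"gripper":0}
    - {"tx":0,"ty":0,"tz":-0.2,"ax":0,"ay":0,"az":0,"gripper":0}
    - {"tx":0,"ty":0,"tz":-0.3,"ax":0,"ay":0,"az":0,"gripper":0}
    - {"tx":0,"ty":0,"tz":-0.4,"ax":0,"ay":0,"az":0,"gripper":0}
    - {"tx":0,"ty":0,"tz":-0.4,"ax":0,"ay":0,"az":0,"gripper":0}
    - {"tx":0,"ty":0,"tz":-0.4,"ax":0,"ay":0,"az":0,"gripper":0}
    - {"tx":0,"ty":0,"tz":-0.3,"ax":0,"ay":0,"az":0,"gripper":0}
    - {"tx":0,"ty":0,"tz":-0.2,"ax":0,"ay":0,"az":0,"gripper":0}
  squeeze: 40

```text
clock: 8.7
eef_pos: [0.5546, 0.2231, 0.2351]
tool_rot: [0.0, 0.641, 0.767, 0.001]
contact_force: [0.4, 0.7, -2.3]
opening: 0.0116
grasp_force: 40.0
```

>>> drive_tool:
  motion:
    - {"tx":0,"ty":-0.2,"tz":0,"ax":0,"ay":0,"az":0,"gripper":0}
    - {"tx":0,"ty":-0.35,"tz":0,"ax":0,"ay":0,"az":0,"gripper":0}
    - {"tx":0,"ty":-0.4,"tz":0,"ax":0,"ay":0,"az":0,"gripper":0}
    - {"tx":0,"ty":-0.4,"tz":0,"ax":0,"ay":0,"az":0,"gripper":0}
    - {"tx":0,"ty":-0.4,"tz":0,"ax":0,"ay":0,"az":0,"gripper":0}
    - {"tx":0,"ty":-0.35,"tz":0,"ax":0,"ay":0,"az":0,"gripper":0}
    - {"tx":0,"ty":-0.2,"tz":0,"ax":0,"ay":0,"az":0,"gripper":0}
    - {"tx":0,"ty":0,"tz":0,"ax":0,"ay":0,"az":0,"gripper":0}

```text
clock: 9.5
eef_pos: [0.4621, 0.2064, 0.2332]
tool_rot: [-0.001, 0.641, 0.767, -0.001]
contact_force: [0.6, -0.3, -2.1]
opening: 0.0116
grasp_force: 40.0
```

Run:
```python
from strip import *
s=sense(); im=eyes.get_image("wrist"); cv2.imwrite("pics/w5.png",im[:,:,::-1]); t=eyes.get_image("scene"); cv2.imwrite("pics/s5.png",t[:,:,::-1])
c=cam("wrist",s); z=s["eef_pos"][2]+.17-.1415
ct,b,P=strip(im[:,:,::-1].copy(),(250,0,400,230),z,c,(10,60,110),(30,200,255));Q=(P-s['eef_pos'])@rot(s);print(s["eef_pos"],'in tool',Q.round(4),b.round(1))
q=ct[:,0,:]; top=q[q[:,1]<q[:,1].min()+3]; print(top.min(0),top.max(0))
```

```text
[0.46213273 0.20636318 0.23319828] in tool [[ 0.017  -0.038  -0.0284]
 [ 0.0903 -0.033  -0.0284]
 [ 0.0897  0.0064 -0.0285]
 [ 0.0164  0.0061 -0.0285]] [[249.8 228.2]
 [251.7  81. ]
 [334.9  82. ]
 [333.  229.3]]
[310  82] [334  84]
```

The board is clear of the rack and centred in the grip: its end is at tool x = 90 mm, as it should be. Carrying it to in front of the pins.

```bash
python3 plan.py .43 -.2075 .235 3.4 14
```

```text
0 [-0.717 -0.191 -0.003]
1 [-0.719 -0.185 -0.003]
2 [-0.72  -0.179 -0.003]
3 [-0.722 -0.173 -0.003]
4 [-0.723 -0.167 -0.003]
5 [-0.725 -0.16  -0.003]
6 [-0.726 -0.154 -0.003]
7 [-0.727 -0.148 -0.003]
8 [-0.729 -0.142 -0.003]
9 [-0.73  -0.136 -0.003]
10 [-0.731 -0.129 -0.003]
11 [-0.732 -0.123 -0.003]
12 [-0.733 -0.117 -0.003]
13 [-0.734 -0.111 -0.003]
turn/row [ 0.     -0.      0.0014] deg 0.49
```

>>> drive_tool:
  motion:
    - {"tx":-0.4,"ty":-0.4,"tz":0,"ax":0,"ay":0,"az":0.0014,"gripper":0}
    - {"tx":-0.72,"ty":-0.4,"tz":0,"ax":0,"ay":0,"az":0.0014,"gripper":0}
    - {"tx":-0.72,"ty":-0.4,"tz":0,"ax":0,"ay":0,"az":0.0014,"gripper":0}
    - {"tx":-0.72,"ty":-0.3,"tz":0,"ax":0,"ay":0,"az":0.0014,"gripper":0}
    - {"tx":-0.72,"ty":-0.2,"tz":0,"ax":0,"ay":0,"az":0.0014,"gripper":0}
    - {"tx":-0.72,"ty":-0.1,"tz":0,"ax":0,"ay":0,"az":0.0014,"gripper":0}
    - {"tx":-0.73,"ty":-0.1,"tz":0,"ax":0,"ay":0,"az":0.0014,"gripper":0}
    - {"tx":-0.73,"ty":-0.05,"tz":0,"ax":0,"ay":0,"az":0.0014,"gripper":0}

```text
clock: 10.4
eef_pos: [0.419, -0.0232, 0.2336]
tool_rot: [0.0, 0.668, 0.744, 0.0]
contact_force: [0.3, -0.7, -2.1]
opening: 0.0121
grasp_force: 40.0
```

>>> drive_tool:
  motion:
    - {"tx":-0.73,"ty":-0.05,"tz":0,"ax":0,"ay":0,"az":0.0014,"gripper":0}
    - {"tx":-0.73,"ty":-0.05,"tz":0,"ax":0,"ay":0,"az":0.0014,"gripper":0}
    - {"tx":-0.73,"ty":-0.05,"tz":0,"ax":0,"ay":0,"az":0.0014,"gripper":0}
    - {"tx":-0.73,"ty":0,"tz":0,"ax":0,"ay":0,"az":0.0014,"gripper":0}
    - {"tx":-0.73,"ty":0,"tz":0,"ax":0,"ay":0,"az":0.0014,"gripper":0}
    - {"tx":-0.73,"ty":0,"tz":0,"ax":0,"ay":0,"az":0.0014,"gripper":0}
    - {"tx":-0.3,"ty":0,"tz":0,"ax":0,"ay":0,"az":0,"gripper":0}
    - {"tx":0,"ty":0,"tz":0,"ax":0,"ay":0,"az":0,"gripper":0}

```text
clock: 11.2
eef_pos: [0.4282, -0.2108, 0.2334]
tool_rot: [0.0, 0.688, 0.725, -0.0]
contact_force: [0.1, 0.3, -1.7]
opening: 0.0115
grasp_force: 40.0
```

```bash
python3 plan.py .435 -.2072 .1935 3.4 4;  python3 -c "
from h import *
s=sense();print(s['eef_pos'],s['clock'],s['contact_force'])"
```

```text
0 [0.021 0.043 0.249]
1 [0.02  0.043 0.249]
2 [0.02  0.043 0.249]
3 [0.02  0.044 0.249]
turn/row [ 0.      0.     -0.0003] deg 0.11
[ 0.42823255 -0.2107954   0.23337915] 11.2 [ 0.12127083  0.32238098 -1.70148223]
```

>>> drive_tool:
  motion:
    - {"tx":0.02,"ty":0.04,"tz":0.2,"ax":0,"ay":0,"az":-0.0003,"gripper":0}
    - {"tx":0.02,"ty":0.04,"tz":0.3,"ax":0,"ay":0,"az":-0.0003,"gripper":0}
    - {"tx":0.02,"ty":0.04,"tz":0.3,"ax":0,"ay":0,"az":-0.0003,"gripper":0}
    - {"tx":0.02,"ty":0.04,"tz":0.2,"ax":0,"ay":0,"az":-0.0003,"gripper":0}
    - {"tx":0,"ty":0,"tz":0,"ax":0,"ay":0,"az":0,"gripper":0}
    - {"tx":0,"ty":0,"tz":0,"ax":0,"ay":0,"az":0,"gripper":0}

```text
clock: 11.8
eef_pos: [0.4342, -0.2052, 0.1932]
tool_rot: [-0.0, 0.684, 0.729, -0.0]
contact_force: [0.1, 0.7, -1.8]
opening: 0.0119
grasp_force: 40.0
```

Run:
```python
from h import *
s=sense(); im=eyes.get_image("wrist")[:,:,::-1].copy(); cv2.imwrite("pics/w6.png",im); np.save("w6.npy",cam("wrist",s)[2]); sc=eyes.get_image("scene")[:,:,::-1]; tp=eyes.get_image("top")[:,:,::-1]
cv2.imwrite("pics/s6.png",sc); cv2.imwrite("pics/t6.png",tp)
print(s["eef_pos"],rot(s)[:,1].round(4),rot(s)[:,2].round(4))
a=cv2.resize(im[0:240,220:460],(400,400),interpolation=cv2.INTER_CUBIC); b=cv2.resize(sc[140:310,90:290],(400,340),interpolation=cv2.INTER_CUBIC)
o=np.zeros((400,800,3),np.uint8); o[:,:400]=a; o[:340,400:]=b; cv2.imwrite("pics/c6.png",o)
```

```text
[ 0.43424904 -0.20516109  0.19320683] [ 9.98e-01  6.31e-02 -6.00e-04] [-6.e-04  1.e-04 -1.e+00]
```

View pics/c6.png

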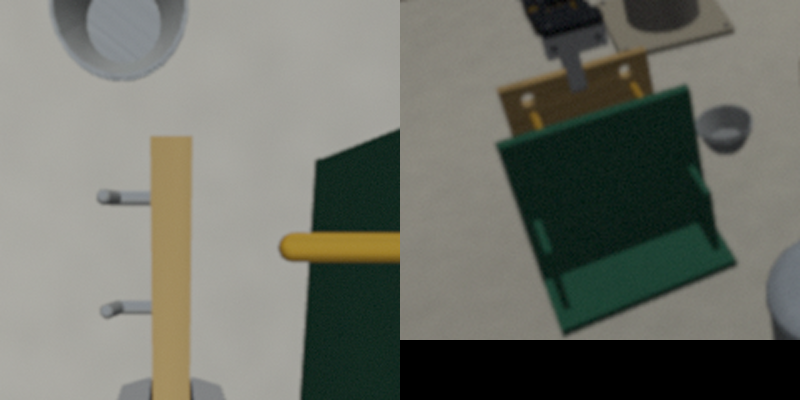

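The left half (wrist) shows the board's end at row 82 and the left pin's tip at about (388,148). The right half (scene) shows the two holes with the pin ends just below and in front of them. I'll compare the hole and pin numerically.

Run:
```python
from strip import *
s=sense(); M=rot(s); p=np.array(s["eef_pos"]); im=cv2.imread("pics/w6.png"); k,d,_=cam("wrist"); c=(k,d,np.load("w6.npy"))
T=lambda P:((P-p)@M).round(4)
h=cv2.cvtColor(im,cv2.COLOR_BGR2HSV); m=cv2.inRange(h,np.array((15,180,90)),np.array((28,255,255)))
ys,xs=np.nonzero(m[120:180,380:460]); xs=xs+380; ys=ys+120; g=[(x,ys[xs==x].mean()) for x in range(xs.min()+6,xs.max()-3,5)]
P=onz(c,[(xs.min()-.5,g[0][1])]+g,.2); print("pin in tool",T(P)[[0,1,-1]])
ct,b,B=strip(im,(300,0,345,230),p[2]+.0285,c,(10,60,110),(25,170,255)); print("board in tool",T(B),b.round(1))
hole=np.array([[x,.006,-.0065] for x in (.06,-.06)])@M.T+p; hole[:,2]=p[2]+.0065
cs=cam("scene"); print("holes pred",proj(cs,hole).round(1)); n=np.array([-.2049])
print("tips pred",proj(cs,[[.4692,-.1452,.2],[.4757,-.2646,.2]]).round(1))
sc=cv2.imread("pics/s6.png"); cv2.imwrite("pics/c7.png",cv2.resize(sc[160:220,140:225],None,fx=9,fy=9,interpolation=cv2.INTER_CUBIC))
```

```text
pin in tool [[ 0.0575  0.0379 -0.0061]
 [ 0.0575  0.0416 -0.0061]
 [ 0.0569  0.076  -0.0061]]
board in tool [[ 0.0901 -0.0056 -0.0285]
 [ 0.0901  0.0057 -0.0285]
 [ 0.0172  0.0064 -0.0285]
 [ 0.0172 -0.0062 -0.0285]] [[310.  82.]
 [334.  82.]
 [334. 229.]
 [310. 229.]]
holes pred [[201.8 175.6]
 [153.1 189.9]]
tips pred [[205.1 182.4]
 [155.6 197.1]]
```

View pics/c7.png

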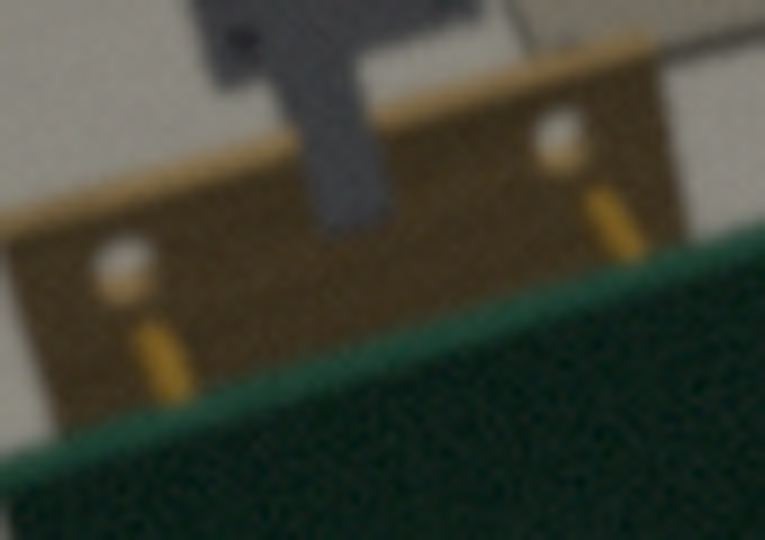

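The holes are where my model predicts, to within half a pixel in the scene view. The wrist view puts the pin at tool x = 57.5 mm against the hole at about 60, so I'll shift by about −2.2 mm and then insert slowly, watching the force.

>>> drive_tool:
  motion:
    - {"tx":-0.055,"ty":0.1,"tz":-0.005,"ax":0,"ay":0,"az":0.001,"gripper":0}
    - {"tx":0,"ty":0.2,"tz":0,"ax":0,"ay":0,"az":0,"gripper":0}
    - {"tx":0,"ty":0.2,"tz":0,"ax":0,"ay":0,"az":0,"gripper":0}
    - {"tx":0,"ty":0.15,"tz":0,"ax":0,"ay":0,"az":0,"gripper":0}
    - {"tx":0,"ty":0,"tz":0,"ax":0,"ay":0,"az":0,"gripper":0}
    - {"tx":0,"ty":0,"tz":0,"ax":0,"ay":0,"az":0,"gripper":0}

```text
clock: 12.55
eef_pos: [0.4603, -0.2059, 0.1935]
tool_rot: [-0.0, 0.687, 0.727, -0.0]
contact_force: [-0.3, -0.4, -2.9]
opening: 0.0119
grasp_force: 40.0
```

Run:
```python
from h import *
s=sense(); M=rot(s); p=np.array(s["eef_pos"]); im=eyes.get_image("wrist")[:,:,::-1].copy(); cv2.imwrite("pics/w8.png",im); c=cam("wrist",s)
h=cv2.cvtColor(im,cv2.COLOR_BGR2HSV); m=cv2.inRange(h,np.array((15,180,90)),np.array((28,255,255)))
ys,xs=np.nonzero(m[120:180,337:430]); xs=xs+337; ys=ys+120; g=[(x,ys[xs==x].mean()) for x in range(xs.min()+6,xs.max()-3,5)]
P=onz(c,[(xs.min()-.5,g[0][1])]+g,.2); print("pin in tool",((P-p)@M).round(4)[[0,1,-1]]); print(p,np.degrees(np.arctan2(M[1,1],M[0,1])),s["contact_force"])
for L in ([.4692,-.1452,.2],[.4757,-.2646,.2]): print(((L-p)@M).round(4))
```

```text
pin in tool [[ 0.0594  0.012  -0.0065]
 [ 0.0594  0.0157 -0.0065]
 [ 0.0603  0.0583 -0.0066]]
[ 0.46032916 -0.20591929  0.19347295] 3.2565967022552362 [-0.26344695 -0.36345125 -2.90431777]
[ 0.0601  0.0123 -0.0065]
[-0.0595  0.012  -0.0065]
```

Both pins are now on the hole axes (+60.1 and −59.5 mm). Inserting.

>>> drive_tool:
  motion:
    - {"tx":0,"ty":0.1,"tz":0,"ax":0,"ay":0,"az":0,"gripper":0}
    - {"tx":0,"ty":0.1,"tz":0,"ax":0,"ay":0,"az":0,"gripper":0}
    - {"tx":0,"ty":0.1,"tz":0,"ax":0,"ay":0,"az":0,"gripper":0}
    - {"tx":0,"ty":0.1,"tz":0,"ax":0,"ay":0,"az":0,"gripper":0}

```text
clock: 13.0
eef_pos: [0.4768, -0.2051, 0.1937]
tool_rot: [0.0, 0.687, 0.727, 0.0]
contact_force: [-0.2, 0.2, -2.7]
opening: 0.0114
grasp_force: 40.0
```

>>> drive_tool:
  motion:
    - {"tx":0,"ty":0.1,"tz":0,"ax":0,"ay":0,"az":0,"gripper":0}
    - {"tx":0,"ty":0.1,"tz":0,"ax":0,"ay":0,"az":0,"gripper":0}
    - {"tx":0,"ty":0.15,"tz":0,"ax":0,"ay":0,"az":0,"gripper":0}
    - {"tx":0,"ty":0.15,"tz":0,"ax":0,"ay":0,"az":0,"gripper":0}
    - {"tx":0,"ty":0,"tz":0,"ax":0,"ay":0,"az":0,"gripper":0}
    - {"tx":0,"ty":0,"tz":0,"ax":0,"ay":0,"az":0,"gripper":0}

```text
clock: 13.6
eef_pos: [0.4963, -0.204, 0.1935]
tool_rot: [-0.0, 0.687, 0.727, -0.0]
contact_force: [0.3, -0.4, -3.1]
opening: 0.0122
grasp_force: 40.0
```

Run:
```python
from h import *
s=sense(); M=rot(s); p=np.array(s["eef_pos"]); print(p,s["contact_force"].round(2),s["moment"].round(2))
for L in ([.4692,-.1452,.2],[.4757,-.2646,.2]): print(((L-p)@M).round(4))
im=eyes.get_image("wrist")[:,:,::-1]; sc=eyes.get_image("scene")[:,:,::-1]
o=np.zeros((400,800,3),np.uint8); o[:,:400]=cv2.resize(im[0:240,220:460],(400,400),interpolation=cv2.INTER_CUBIC); o[:340,400:]=cv2.resize(sc[140:225,130:230],(400,340),interpolation=cv2.INTER_CUBIC); cv2.imwrite("pics/c9.png",o)
```

```text
[ 0.49629192 -0.20396943  0.19353351] [ 0.27 -0.42 -3.1 ] [-0.06  0.08 -0.02]
[ 0.0602 -0.0237 -0.0065]
[-0.0594 -0.024  -0.0065]
```

View pics/c9.png

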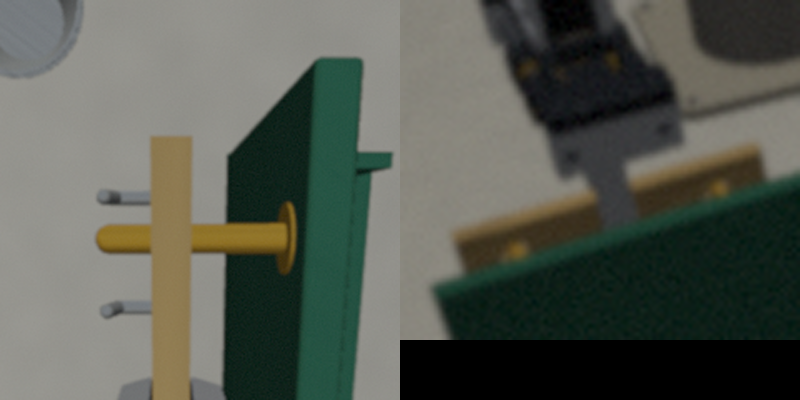

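The pin passes straight through the board: on the left it comes out in front of the board at (100,238), and on the right both holes are filled with brass. Contact force is near zero. Lowering onto the pins, then opening just enough to leave the panel side clear.

>>> drive_tool:
  motion:
    - {"tx":0,"ty":0,"tz":0.06,"ax":0,"ay":0,"az":0,"gripper":0}
    - {"tx":0,"ty":0,"tz":0,"ax":0,"ay":0,"az":0,"gripper":0}
    - {"tx":0,"ty":0,"tz":0,"ax":0,"ay":0,"az":0,"gripper":26}
    - {"tx":0,"ty":0,"tz":0,"ax":0,"ay":0,"az":0,"gripper":26}
    - {"tx":0,"ty":0,"tz":0,"ax":0,"ay":0,"az":0,"gripper":26}
    - {"tx":0,"ty":0,"tz":0,"ax":0,"ay":0,"az":0,"gripper":26}
    - {"tx":0,"ty":0,"tz":0,"ax":0,"ay":0,"az":0,"gripper":26}
    - {"tx":0,"ty":0,"tz":0,"ax":0,"ay":0,"az":0,"gripper":26}

```text
clock: 14.5
eef_pos: [0.4964, -0.204, 0.1913]
tool_rot: [0.0, 0.687, 0.727, 0.0]
contact_force: [0.7, -0.2, -0.0]
opening: 0.0244
grasp_force: 0.0
```

>>> drive_tool:
  motion:
    - {"tx":0,"ty":0,"tz":-0.1,"ax":0,"ay":0,"az":0,"gripper":26}
    - {"tx":0,"ty":0,"tz":-0.2,"ax":0,"ay":0,"az":0,"gripper":26}
    - {"tx":0,"ty":0,"tz":-0.3,"ax":0,"ay":0,"az":0,"gripper":26}
    - {"tx":0,"ty":0,"tz":-0.4,"ax":0,"ay":0,"az":0,"gripper":26}
    - {"tx":0,"ty":0,"tz":-0.5,"ax":0,"ay":0,"az":0,"gripper":26}
    - {"tx":0,"ty":0,"tz":-0.2,"ax":0,"ay":0,"az":0,"gripper":0}
    - {"tx":0,"ty":-0.45,"tz":0,"ax":0,"ay":0,"az":0,"gripper":0}
    - {"tx":0,"ty":-0.45,"tz":0,"ax":0,"ay":0,"az":0,"gripper":0}

```text
clock: 15.3
eef_pos: [0.4603, -0.2061, 0.2598]
tool_rot: [0.0, 0.687, 0.727, 0.0]
contact_force: [-0.3, 0.3, -0.6]
opening: 0.0037
grasp_force: 0.0
```

>>> drive_tool:
  motion:
    - {"tx":0,"ty":0,"tz":0,"ax":0,"ay":0,"az":0,"gripper":0}
    - {"tx":0,"ty":0,"tz":0,"ax":0,"ay":0,"az":0,"gripper":0}
    - {"tx":0,"ty":0,"tz":0,"ax":0,"ay":0,"az":0,"gripper":0}

```text
clock: 15.6
eef_pos: [0.4615, -0.2059, 0.2594]
tool_rot: [0.0, 0.687, 0.727, 0.0]
contact_force: [-0.2, -0.5, -0.8]
opening: 0.0003
grasp_force: 0.0
```

Run:
```python
from strip import *
s=sense(); M=rot(s); p=np.array(s["eef_pos"]); im=eyes.get_image("wrist")[:,:,::-1].copy(); cv2.imwrite("pics/w10.png",im); c=cam("wrist",s)
print(p,s["opening"],s["contact_force"].round(1))
ct,b,B=strip(im,(300,0,460,230),.219,c,(10,60,110),(25,170,255)); print("board top in tool",((B-p)@M).round(4),b.round(1))
for L in ([.4692,-.1452,.2],[.4757,-.2646,.2]): print(((L-p)@M).round(4))
```

```text
[ 0.4615167  -0.20586167  0.25938163] 0.000276780420910854 [-0.2 -0.5 -0.8]
board top in tool [[-0.0067  0.0288  0.0404]
 [ 0.0897  0.0289  0.0404]
 [ 0.0894  0.0416  0.0404]
 [-0.0072  0.0428  0.0404]] [[358.9 229. ]
 [363.   97.5]
 [381.1  98. ]
 [377.1 229.6]]
[0.0601 0.0111 0.0594]
[-0.0594  0.0107  0.0594]
```

The board hangs level on the pins with its front at tool y = 29 mm, so flush needs about 34 mm more. Going down in front with shut fingers between the middle hooks.

>>> drive_tool:
  motion:
    - {"tx":0,"ty":0,"tz":0.3,"ax":0,"ay":0,"az":0,"gripper":0}
    - {"tx":0,"ty":0,"tz":0.5,"ax":0,"ay":0,"az":0,"gripper":0}
    - {"tx":0,"ty":0,"tz":0.5,"ax":0,"ay":0,"az":0,"gripper":0}
    - {"tx":0,"ty":0,"tz":0.4,"ax":0,"ay":0,"az":0,"gripper":0}
    - {"tx":0,"ty":0,"tz":0.1,"ax":0,"ay":0,"az":0,"gripper":0}
    - {"tx":0,"ty":0.1,"tz":0,"ax":0,"ay":0,"az":0,"gripper":0}
    - {"tx":0,"ty":0.15,"tz":0,"ax":0,"ay":0,"az":0,"gripper":0}
    - {"tx":0,"ty":0.1,"tz":0,"ax":0,"ay":0,"az":0,"gripper":0}

```text
clock: 16.45
eef_pos: [0.4759, -0.2054, 0.1879]
tool_rot: [0.001, 0.687, 0.727, 0.0]
contact_force: [0.5, 0.4, 0.4]
opening: 0.0002
grasp_force: 0.0
```

>>> drive_tool:
  motion:
    - {"tx":0,"ty":0.1,"tz":0,"ax":0,"ay":0,"az":0,"gripper":0}
    - {"tx":0,"ty":0.1,"tz":0,"ax":0,"ay":0,"az":0,"gripper":0}
    - {"tx":0,"ty":0.1,"tz":0,"ax":0,"ay":0,"az":0,"gripper":0}
    - {"tx":0,"ty":0.1,"tz":0,"ax":0,"ay":0,"az":0,"gripper":0}
    - {"tx":0,"ty":0.1,"tz":0,"ax":0,"ay":0,"az":0,"gripper":0}
    - {"tx":0,"ty":0.1,"tz":0,"ax":0,"ay":0,"az":0,"gripper":0}
    - {"tx":0,"ty":0.1,"tz":0,"ax":0,"ay":0,"az":0,"gripper":0}
    - {"tx":0,"ty":0,"tz":0,"ax":0,"ay":0,"az":0,"gripper":0}

```text
clock: 17.25
eef_pos: [0.5035, -0.2036, 0.1872]
tool_rot: [0.001, 0.687, 0.727, 0.0]
contact_force: [-0.7, -0.2, 0.0]
opening: 0.0003
grasp_force: 0.0
```

```bash
cat > chk.py <<'E'
from strip import *
s=sense(); M=rot(s); p=np.array(s["eef_pos"]); im=eyes.get_image("wrist")[:,:,::-1].copy(); cv2.imwrite("pics/w_%d.png"%(s["clock"]*100),im); c=cam("wrist",s)
print(p,s["contact_force"].round(1))
ct,b,B=strip(im,(300,0,460,230),.219,c,(10,60,110),(25,170,255)); print("board top in tool",((B-p)@M).round(4),b.round(1))
h=cv2.cvtColor(im,cv2.COLOR_BGR2HSV); g=cv2.inRange(h,np.array((60,80,20)),np.array((95,255,255))); r=int(b[:,1].min())+15
print("green cols at rows",[(y,np.nonzero(g[y,300:470])[0][[0,-1]]+300) for y in (r,r+60)])
for L in ([.4692,-.1452,.2],[.4757,-.2646,.2]): print(((L-p)@M).round(4))
E
python3 chk.py
```

```text
[ 0.50354652 -0.20356656  0.18718942] [-0.7 -0.2  0. ]
board top in tool [[ 0.0178  0.0131 -0.0318]
 [ 0.0904  0.0129 -0.0318]
 [ 0.0902  0.0249 -0.0318]
 [ 0.0175  0.0266 -0.0318]] [[346.5 229. ]
 [349.   79.6]
 [375.   80. ]
 [372.5 229.4]]
green cols at rows [(94, array([377, 448])), (154, array([387, 433]))]
[ 0.0602 -0.0309 -0.0129]
[-0.0594 -0.0313 -0.0128]
```

>>> drive_tool:
  motion:
    - {"tx":0,"ty":0.1,"tz":0,"ax":0,"ay":0,"az":0,"gripper":0}
    - {"tx":0,"ty":0.06,"tz":0,"ax":0,"ay":0,"az":0,"gripper":0}
    - {"tx":0,"ty":0.03,"tz":0,"ax":0,"ay":0,"az":0,"gripper":0}
    - {"tx":0,"ty":0,"tz":0,"ax":0,"ay":0,"az":0,"gripper":0}

```text
clock: 17.7
eef_pos: [0.5101, -0.2031, 0.1872]
tool_rot: [0.0, 0.687, 0.727, 0.0]
contact_force: [-1.4, -0.0, 0.2]
opening: 0.0006
grasp_force: 0.6
```

>>> drive_tool:
  motion:
    - {"tx":0,"ty":0.02,"tz":0,"ax":0,"ay":0,"az":0,"gripper":0}
    - {"tx":0,"ty":0,"tz":0,"ax":0,"ay":0,"az":0,"gripper":0}

```text
clock: 17.9
eef_pos: [0.5107, -0.2032, 0.1872]
tool_rot: [-0.0, 0.687, 0.727, -0.0]
contact_force: [-1.5, -0.6, -0.0]
opening: 0.0005
grasp_force: 0.8
```

>>> drive_tool:
  motion:
    - {"tx":0,"ty":0.025,"tz":0,"ax":0,"ay":0,"az":0,"gripper":0}
    - {"tx":0,"ty":0,"tz":0,"ax":0,"ay":0,"az":0,"gripper":0}

```text
clock: 18.1
eef_pos: [0.5114, -0.2032, 0.1872]
tool_rot: [-0.0, 0.687, 0.727, -0.0]
contact_force: [-3.0, -0.1, 0.8]
opening: 0.0005
grasp_force: 1.4
```

```bash
python3 chk.py
```

```text
[ 0.51135193 -0.20315218  0.18716214] [-3.  -0.1  0.8]
board top in tool [[ 0.0178  0.013  -0.0318]
 [ 0.0903  0.0124 -0.0318]
 [ 0.0902  0.0241 -0.0318]
 [ 0.0176  0.0261 -0.0319]] [[346.4 229. ]
 [348.   79.8]
 [373.2  80. ]
 [371.6 229.3]]
green cols at rows [(94, array([376, 439])), (154, array([374, 426]))]
[ 0.0602 -0.0388 -0.0128]
[-0.0593 -0.0391 -0.0128]
```

>>> drive_tool:
  motion:
    - {"tx":0,"ty":0.025,"tz":0,"ax":0,"ay":0,"az":0,"gripper":0}
    - {"tx":0,"ty":0,"tz":0,"ax":0,"ay":0,"az":0,"gripper":0}

```text
clock: 18.35
eef_pos: [0.5113, -0.2031, 0.1871]
tool_rot: [-0.001, 0.687, 0.727, -0.001]
contact_force: [-6.5, -0.8, 2.4]
opening: 0.0005
grasp_force: 2.7
```

>>> drive_tool:
  motion:
    - {"tx":0,"ty":0.025,"tz":0,"ax":0,"ay":0,"az":0,"gripper":0}
    - {"tx":0,"ty":0,"tz":0,"ax":0,"ay":0,"az":0,"gripper":0}

```text
clock: 18.55
eef_pos: [0.5113, -0.2032, 0.1871]
tool_rot: [-0.002, 0.687, 0.727, -0.001]
contact_force: [-7.6, -0.2, 4.7]
opening: 0.0006
grasp_force: 3.8
```

>>> drive_tool:
  motion:
    - {"tx":0,"ty":0.025,"tz":0,"ax":0,"ay":0,"az":0,"gripper":0}
    - {"tx":0,"ty":0,"tz":0,"ax":0,"ay":0,"az":0,"gripper":0}

```text
clock: 18.75
eef_pos: [0.5113, -0.2031, 0.1871]
tool_rot: [-0.003, 0.687, 0.726, -0.002]
contact_force: [-9.1, -0.3, 6.1]
opening: 0.0004
grasp_force: 4.9
```

```bash
python3 chk.py
```

```text
[ 0.51125051 -0.2031196   0.1871273 ] [-9.1 -0.3  6.1]
board top in tool [[ 0.0178  0.0128 -0.0319]
 [ 0.0903  0.0124 -0.0318]
 [ 0.0902  0.024  -0.0319]
 [ 0.0176  0.0257 -0.032 ]] [[345.9 229. ]
 [348.   79.7]
 [373.1  80.1]
 [371.  229.3]]
green cols at rows [(94, array([375, 439])), (154, array([373, 427]))]
[ 0.0602 -0.0389 -0.0125]
[-0.0594 -0.039  -0.0127]
```

Motion stopped at 63–65 mm along the pins while the force built to 9 N, so the board has reached the panel. Backing off and looking again.

>>> drive_tool:
  motion:
    - {"tx":0,"ty":-0.1,"tz":0,"ax":0,"ay":0,"az":0,"gripper":0}
    - {"tx":0,"ty":-0.3,"tz":0,"ax":0,"ay":0,"az":0,"gripper":0}
    - {"tx":0,"ty":-0.4,"tz":0,"ax":0,"ay":0,"az":0,"gripper":0}
    - {"tx":0,"ty":-0.2,"tz":-0.4,"ax":0,"ay":0,"az":0,"gripper":0}
    - {"tx":0,"ty":0,"tz":-0.8,"ax":0,"ay":0,"az":0,"gripper":0}
    - {"tx":0,"ty":0,"tz":-0.8,"ax":0,"ay":0,"az":0,"gripper":0}
    - {"tx":-0.8,"ty":0.3,"tz":-0.8,"ax":0,"ay":0,"az":0,"gripper":0}
    - {"tx":-0.8,"ty":0.3,"tz":0,"ax":0,"ay":0,"az":0,"gripper":0}

```text
clock: 19.6
eef_pos: [0.5055, -0.2691, 0.3043]
tool_rot: [0.005, 0.686, 0.728, 0.002]
contact_force: [0.8, 0.0, 0.2]
opening: 0.0001
grasp_force: 0.0
```

>>> drive_tool:
  motion:
    - {"tx":-0.6,"ty":0,"tz":0,"ax":0,"ay":0,"az":0,"gripper":0}
    - {"tx":0,"ty":0,"tz":0,"ax":0,"ay":0,"az":0,"gripper":0}
    - {"tx":0,"ty":0,"tz":0,"ax":0,"ay":0,"az":0,"gripper":0}

```text
clock: 19.9
eef_pos: [0.5035, -0.2914, 0.299]
tool_rot: [-0.0, 0.687, 0.727, 0.0]
contact_force: [0.2, 0.4, 0.5]
opening: 0.0009
grasp_force: 0.0
```

```bash
python3 chk.py
python3 - <<'E'
from h import *
s=sense(); print(rot(s)[:,2].round(3),s["clock"])
import glob
im=eyes.get_image("wrist")[:,:,::-1]; sc=eyes.get_image("scene")[:,:,::-1]
o=np.zeros((500,800,3),np.uint8); o[:500,:500]=cv2.resize(im[0:240,220:460],(500,500),interpolation=cv2.INTER_CUBIC); o[:300,500:]=cv2.resize(sc[140:240,130:230],(300,300),interpolation=cv2.INTER_CUBIC); cv2.imwrite("pics/c11.png",o)
E
```

```text
[ 0.50347856 -0.2914174   0.2989741 ] [0.2 0.4 0.5]
board top in tool [[-0.0012  0.0256  0.08  ]
 [ 0.1659  0.0256  0.0801]
 [ 0.1658  0.0367  0.0801]
 [-0.0015  0.0384  0.08  ]] [[ 3.503e+02  2.090e+02]
 [ 3.548e+02 -3.000e-01]
 [ 3.691e+02  0.000e+00]
 [ 3.646e+02  2.093e+02]]
green cols at rows [(15, array([371, 387])), (75, array([370, 414]))]
[ 0.1478 -0.0261  0.0991]
[ 0.0282 -0.0263  0.099 ]
[ 0.     0.001 -1.   ] 19.95
```

View pics/c11.png

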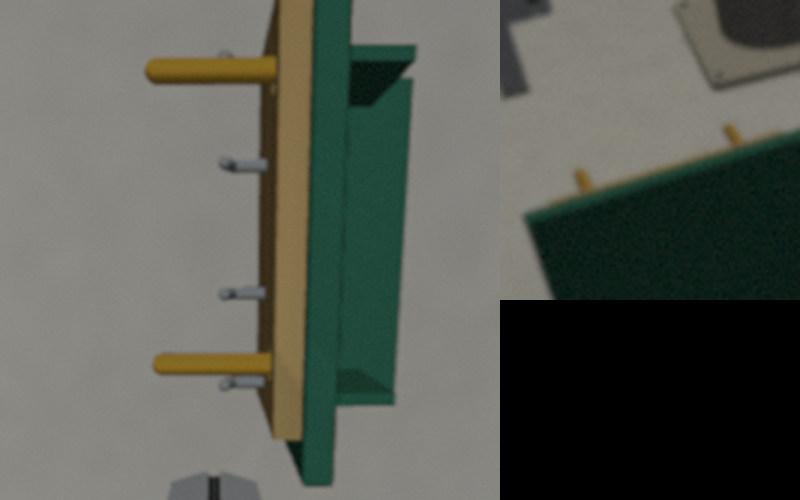

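The last picture shows the board flat against the green panel along its whole length. Both pins come out in front of it, at crop (150,70) and (160,363), the hooks face outwards, and the gripper is clear. Handing in.

```bash
python3 -c "
from plant import ctrl
print(ctrl.job_done())"
```

```text
the job is handed in; nothing more can be done
None
```

The hook board now hangs on both brass pins, hooks outwards, released and within about 2 mm of the green panel by my measurement, with the gripper clear of it; the job is handed in at about 20 s, but no verdict came back.

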